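# Index the inspection dial one station to bring the brass bushing to the measuring head

## Task

The brass bushing is next in line for measuring: it sits in the nest just beside the measuring head, on one side or the other. Turn the indexing dial, which has a red handle on top, one click, the short way, so that the brass bushing stops in front of the measuring head and the dial rests in its detent. Leave the bushing standing in its nest, do not turn the dial well past that click, and let go.

Things in the scene. Friction and masses are not known exactly. Their poses are not given: they have to be found in the camera images.
- dial (a joint): Indexing dial: aluminium disc, 250 mm wide, top 60 mm above the bench, turning on a fixed round base. 0 at the start; grows anticlockwise seen from above (rad). Six nests 60 degrees (1.047 rad) apart, 88 mm from the axis, each four 10 mm pins. A detent at each station resists by up to 0.25 N m; past half-way (30 degrees) it draws the dial on to the next station, within 3 degrees. No end stops.
- handle (a point): Red bar handle over the dial's axis, turning with the dial: 100 mm long, 16 mm wide, 30 mm tall, from 106 to 136 mm above the bench, on a 16 mm stem. This point: the bar's centre, on the dial's axis, 121 mm above the bench; x along the bar, y across it, z up. Pinch it across its width from above. Nothing else on the dial stands over 90 mm above the bench.
- bushing: Brass bushing: flange 40 mm wide and 12 mm high below, sleeve 30 mm wide above, black bore, 30 mm tall in all, about 0.12 kg. Stands loose in a nest one station (60 degrees) clockwise or anticlockwise from the measuring head; a like-shaped steel bushing stands on the head's other side. Origin: centre of its underside, 60 mm above the bench; z up.
- station (a point): Measuring place: point on the dial's top, 88 mm from its axis, in front of the measuring head, where a nest's centre rests; does not turn with the dial. The head is a black box with a yellow arrow on top pointing at the dial, fixed to the base 150 to 205 mm from the dial's axis (its lens tube starts at 133 mm), up to 105 mm above the bench. x points from the axis to the head, z up.
There are look-alikes about, which are no part of the job. Of the things like the bushing, leave any that is green or purple; of the rest the smaller one is meant.

How it is judged:
At the end, for the whole second after the job is handed in: The brass bushing stands in its nest (upright within 17 degrees, its underside within 8 mm of the dial's top) within 15 mm of the measuring place, the dial is turned one station (60 degrees, within 10) from its start, either way as needed, and at rest (horizontal distance between bushing and station below 0.015 m and (value of joint dial between 0.877 and 1.217 rad or value of joint dial between -1.217 and -0.877 rad) and not (height (world z) of bushing above 0.068 m or height (world z) of bushing below 0.052 m or angle between bushing's own z axis and vertical above 0.3 rad) and velocity of joint dial between -0.1 and 0.1 rad/s); the robot touches nothing.
It fails at once if the dial is turned more than half a click past the one asked for (over 92 degrees from its start) (value of joint dial above 1.6 rad or value of joint dial below -1.6 rad).
It fails at once if the dial is turned the wrong way, carrying the brass bushing more than half a click farther from the measuring place (over 130 mm from it) (horizontal distance between bushing and station above 0.13 m).
It fails at once if the brass bushing is lifted out of its nest or tipped (height (world z) of bushing above 0.068 m or height (world z) of bushing below 0.052 m or angle between bushing's own z axis and vertical above 0.3 rad).
It also fails if it takes over 32 s, if anything falls off the work surface, if the arm or the gripper's body presses on something with over 40 N, if the wrist force passes 120 N, or if a joint passes its speed limit or range.

## Robot

A 7-joint arm with a two-finger parallel gripper is mounted at the origin on the work surface. World frame = base frame: x ahead of the robot, y to its left, z up, the work surface at z = 0. Lengths are in m, angles in rad, forces in N, time in s.
With the tool pointing down it reaches from about 0.425 to 0.925 m from the base axis. Payload 6.8 kg.
Tool frame: the origin (TCP) lies at the very end of the fingers, on their centre line; the grasp point (between the pads) lies 19 mm behind it; z points along the fingers, x is the direction in which the jaws open and shut, and the axes are right-handed (so a half turn about z gives the same grasp; the last joint's range is limited). The gripper opens to 85 mm and grips with 20 to 120 N. Pads are 22 mm wide; open, the fingers measure 114 mm over their backs; the gripper's body (76 mm by 85 mm) begins 54 mm behind the grasp point. The pads swing forward as they close: fully open they stand 13 mm farther back than shut.
Start: joints at [1.06, 0.477, 0.022, 1.555, -0.011, 1.109, -0.083], TCP at [0.265, -0.621, 0.231] pointing down, gripper open.
Joint ranges: [-2.96, 2.96], [-0.34, 2.1], [-1.41, 1.46], [0.24, 2.44], [-1.37, 4.51], [0.17, 1.92], [-2.96, 2.96]. Speed limits (rad/s): [2.39, 2.39, 3.14, 3.14, 3.14, 3.14, 3.14].

## Interface

Orientations are given as a unit quaternion [w, x, y, z].
In Python, from station import bot gives the robot as it stands.
- The arm moves only by the shell command python3 -m creep 'ROWS' [FORCE]. ROWS is JSON, a list that holds one entry, the list of rows, each a list of 7 numbers: the shift along the tool's x, y, z in cm, then the turn, a rotation vector about the tool's x, y, z in rad, then the opening, from 0 (shut) to 1 (fully open). In form: [[[dx, dy, dz, wx, wy, wz, claw], ...]]. A call has 1 to 10 rows; each row is the pose to reach, as a shift and turn from the pose commanded when the call began, along the tool's axes at that moment; what a row does not reach only later rows make up. A row lasts 1/8 s, in which the tool goes at most 62.5 mm and 10.7 degrees, less where a joint would pass 70% of its speed; a pose out of reach is approached as far as the arm can. A call with a gripper value outside its range is refused whole. The fingers move at their own pace and stop on an object; FORCE is the grip in N (left out, the last holds). Time passes only in rows, so rows that repeat a pose let the fingers close. It gives the time, the measured TCP pose, the force and the opening at its end, in the units of the state.
- bot.get_obs(): the state, without advancing time (a new reading comes with each control period).
- bot.read_camera(name): name is "side" or "top"; returns (picture, depth): 480x640x3 uint8, blue, green, red; 480x640 float32, m along the optical axis (not along the pixel's ray), 0 where there is no reading.
- bot.calibration(name): a dict with "mtx" (3x3 intrinsics, pixels), "rvec" (rotation vector, rad) and "tvec" (3), from world to camera coordinates, as OpenCV has them. Camera axes: x right, y down, z forward; pixel columns grow to the right and rows downward; lengths in m; the calibration is good to about 2 mm. A picture is of the moment at which its call begins. calibration takes no time and is no camera call.
- bot.hand_in(): hands the job in, once; it reports no verdict.
Trained networks look in the newest picture that a camera, given by its name, has taken for a name from the list of things; names that differ only in an ending like _2 or _b are one class to them, and where a whole thing is asked for, a point or a joint stands for the part that bears it (a point fixed in the world has none). Each returns a list of dicts, best first, with "p" (0 to 1); they miss things now and then, are a little off and sometimes report something else, mostly with a low value. They report only what shows in the picture. A call takes as long as a camera call. They do not tell look-alikes from the thing itself.
- bot.find_in(camera, label): "xy" ([column, row] in pixels, amid what is visible of it).
- bot.silhouettes(camera, label): "mask" (480x640 bool, what is visible of it) and "xy" ([column, row] in pixels, amid what is visible of it).
The state is a dict: "t": time; "q": joint angles; "joint_vel": joint speeds; "joint_torque": joint torques, N m; "eef_pos": TCP position; "tool_rot": TCP orientation; "contact_force": force on the tool from outside, world axes, zero at the start; "torque": the same for the moment, N m; "gripper_width": opening from 0.0 (shut) to 1.0 (fully open).
Only numpy, scipy, OpenCV 4.12 (cv2) and the standard library are available. Lean on these libraries where they do the work, as an engineer would, in place of code of your own. Each camera call takes 0.05 s, during which the arm holds its last target.

## Working session

There is one attempt and no reset: what is moved stays moved. The work goes in short steps, Python scripts to look and compute and a shell command to move; the robot and the scene stay as the last step left them, time stands still between calls to the robot, and variables do not carry over. Pictures are saved under pics/ and viewed, and the job is handed in when it is done.

```bash
ls; mkdir -p pics; python3 - <<'E'
from station import bot
import cv2
for c in("top","side"):
    p,d=bot.read_camera(c); cv2.imwrite(f"pics/{c}0.png",p)
    import numpy as np; np.save(f"{c}_d.npy",d)
    for l in("bushing","handle","dial"):
        try: print(c,l,[(x["p"],x["xy"]) for x in bot.find_in(c,l)][:5])
        except Exception as e: print(e)
o=bot.get_obs();print(o["t"],o["eef_pos"],o["tool_rot"],o["gripper_width"])
E
```

```text
pics
top bushing [(0.8, [454.2, 194.5]), (0.77, [184.8, 190.1]), (0.72, [466.3, 244.4]), (0.66, [332.3, 210.8])]
top handle [(0.61, [323.5, 265.1])]
top dial [(0.78, [320.1, 266.6])]
side bushing [(0.97, [296.2, 248.5]), (0.84, [359.2, 199.5]), (0.73, [397.6, 214.0]), (0.58, [162.9, 358.3])]
side handle [(0.94, [339.0, 297.9])]
side dial []
0.4 [ 0.26455163 -0.62092849  0.23118576] [-6.15152034e-05  8.34238457e-01 -5.51403828e-01 -1.01803740e-04] 1.0002255635812305
```

View pics/top0.png

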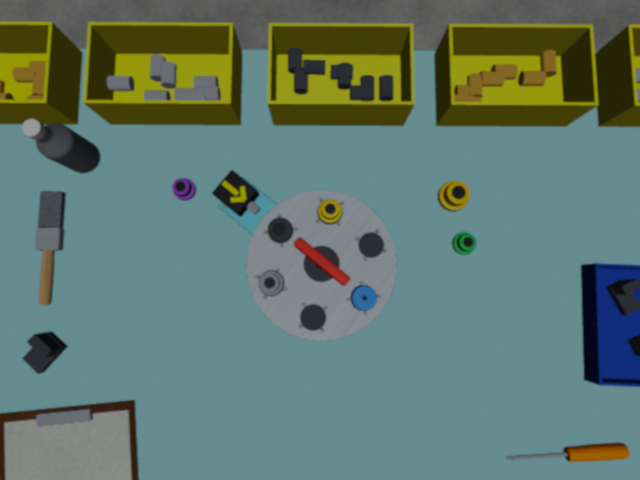

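View pics/side0.png

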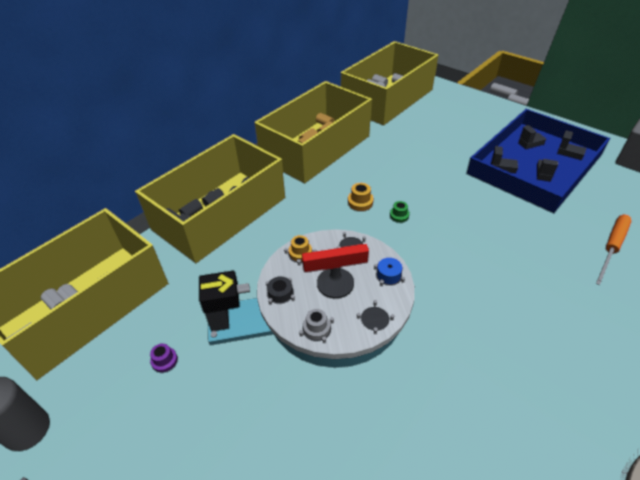

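The top view shows the head at (238,195) and its arrow pointing at the nest at (280,230). The brass bushing is at (330,210), the steel one at (270,283), and the red handle runs from (297,240) to (348,282). Brass has to go anticlockwise as seen in the picture. Next I'll measure in world coordinates.

```bash
cat > h.py <<'E'
from station import bot
import cv2, numpy as np
from scipy.spatial.transform import Rotation as R
def ray(c,uv,z):
    k=bot.calibration(c); Rm=cv2.Rodrigues(np.array(k["rvec"],float))[0]; t=np.array(k["tvec"],float).ravel()
    o=-Rm.T@t
    pts=cv2.undistortPoints(np.array(uv,float).reshape(-1,1,2),np.array(k["mtx"],float),None).reshape(-1,2)
    d=np.c_[pts,np.ones(len(pts))]@Rm
    return o+d*((z-o[2])/d[:,2])[:,None]
def handle(c):
    p,d=bot.read_camera(c); hsv=cv2.cvtColor(p,cv2.COLOR_BGR2HSV)
    m=((hsv[...,0]<6)|(hsv[...,0]>174))&(hsv[...,1]>180)&(hsv[...,2]>90)
    return p,d,m
E
python3 - <<'E'
from h import *
p,d,m=handle("top")
m[:220]=0;m[300:]=0;m[:,:280]=0;m[:,370:]=0
v,u=np.nonzero(m); print(len(u))
P=ray("top",np.c_[u,v],0.136)[:,:2]
r=cv2.minAreaRect((P*1000).astype(np.float32)); b=cv2.boxPoints(r);print(r);print(b)
c=P.mean(0);print("handle c",c)
print("depth z",bot.calibration("top")["tvec"].ravel() if hasattr(bot.calibration("top")["tvec"],'ravel') else 0, np.median(d[m]))
# dial ellipse via silhouette
s=bot.silhouettes("top","dial");print(len(s),s[0]["p"])
mm=s[0]["mask"].astype(np.uint8)
cn=max(cv2.findContours(mm,0,2)[0],key=cv2.contourArea)
h=cv2.convexHull(cn).reshape(-1,2)
print("dial",cv2.minEnclosingCircle((ray("top",h,0.06)[:,:2]*1000).astype(np.float32)))
for n,uv,z in(("brass",(330,211),.085),("steel",(271,283),.085),("nestfront",(280,230),.06),("headarrow",(236,192),.105)):
    print(n,ray("top",[uv],z)[0,:2])
bot.read_camera("side")
for s in bot.silhouettes("side","handle")[:2]:
    v,u=np.nonzero(s["mask"]); print("side",s["p"],ray("side",np.c_[u,v],.121)[:,:2].mean(0))
o=bot.get_obs();print(R.from_quat(np.r_[o["tool_rot"][1:],o["tool_rot"][0]]).as_matrix())
E
```

```text
629
((565.352783203125, 31.182750701904297), (95.41378784179688, 15.940143585205078), 51.11638259887695)
[[529.2011     -0.9502411]
 [541.6093    -10.956512 ]
 [601.50446    63.315742 ]
 [589.09625    73.322014 ]]
handle c [0.56501247 0.03087879]
depth z [0.03072242 0.61530287 0.75824485] 0.6887744
1 0.89
dial ((564.918212890625, 29.695446014404297), 124.97671508789062)
brass [0.64906108 0.0169121 ]
steel [0.53297457 0.11050887]
nestfront [0.62099663 0.09942455]
headarrow [0.67553403 0.16589749]
side 0.81 [0.52340969 0.07836787]
[[ 3.92006804e-01 -9.19962317e-01  3.16744977e-05]
 [-9.19962317e-01 -3.92006804e-01 -3.33784182e-06]
 [ 1.54873073e-05 -2.78308876e-05 -9.99999999e-01]]
```

```bash
python3 - <<'E'
from h import *
p,d=bot.read_camera("side")
k=bot.calibration("side")
a=np.deg2rad(51.1); c=np.array([.565,.0305]); e=np.array([np.cos(a),np.sin(a)])*.05
P=np.array([[*(c-e),.136],[*(c+e),.136],[*c,.136]]+[[c[0]+.125*np.cos(t),c[1]+.125*np.sin(t),.06] for t in np.arange(0,6.28,.3)])
q=cv2.projectPoints(P,np.array(k["rvec"],float),np.array(k["tvec"],float),np.array(k["mtx"],float),None)[0].reshape(-1,2)
for x in q: cv2.circle(p,tuple(int(round(i)) for i in x),2,(0,255,0),-1)
cv2.imwrite("pics/side1.png",p)
E
python3 -m creep '[[[-5,-5.5,0,0,0,-0.05,1],[-10,-11,0,0,0,-0.1,1],[-14.5,-16,0,0,0,-0.15,1],[-19,-21,0,0,0,-0.2,1],[-23.5,-26,0,0,0,-0.25,1],[-28,-31,0,0,0,-0.3,1],[-32.5,-36,0,0,0,-0.35,1],[-37,-41,0,0,0,-0.4,1],[-41.5,-46,0,0,0,-0.45,1],[-45,-50,0,0,0,-0.49,1]]]'
```

```text
t: 1.9
eef_pos: [0.5286, -0.0525, 0.2317]
tool_rot: [0.0, 0.943, -0.332, 0.001]
contact_force: [1.1, -0.5, -0.7]
gripper_width: 0.999
```

View pics/side1.png

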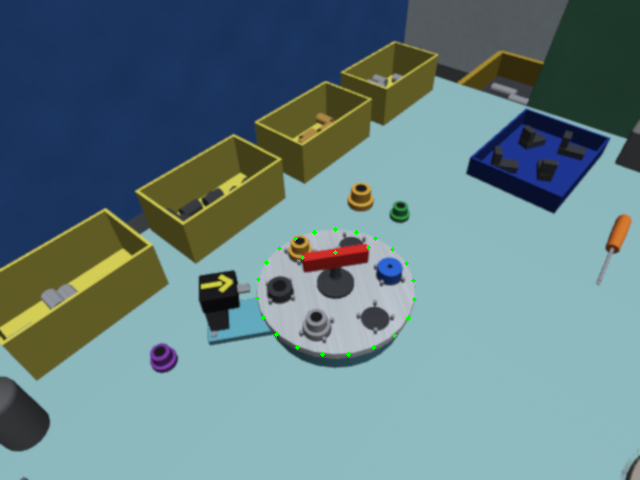

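The projected dial rim and bar (bar near (303–367, 248–268)) match the side view, so the pose is confirmed. Next I'll work out the rest of the move.

```bash
cat >> h.py <<'E'
def go(target,barang):
    o=bot.get_obs(); M=R.from_quat(np.r_[o["tool_rot"][1:],o["tool_rot"][0]]).as_matrix()
    ax=np.degrees(np.arctan2(M[1,0],M[0,0]))
    print("t",o["t"],"pos",o["eef_pos"].round(4),"toolx",ax.round(2),"tilt",M[:,2].round(3),"shift cm",(M.T@(np.array(target)-o["eef_pos"])*100).round(2),"wz",-np.deg2rad(barang-ax).round(4),o["contact_force"].round(1))
E
python3 - <<'E'
from h import *
bot.read_camera("top");go([.565,.0305,.103],-38.9)
print(bot.get_obs()["q"])
E
```

```text
t 1.95 pos [ 0.5318 -0.0422  0.2323] toolx -38.1 tilt [ 0.004  0.006 -1.   ] shift cm [-1.87 -7.68 12.99] wz 0.014 [3.6 7.  1.7]
[ 0.29293282  0.26892664 -0.38854782  1.87404782  0.11263063  1.01574147
 -0.80693172]
```

```bash
python3 -m creep '[[[-0.6,-2.2,0,0,0,0,1],[-1.3,-4.3,1,0,0,0,1],[-1.3,-4.3,3,0,0,0,1],[-1.3,-4.3,5,0,0,0,1],[-1.3,-4.3,6,0,0,0,1],[-1.3,-4.3,6,0,0,0,1],[-1.3,-4.3,6,0,0,0,1]]]'; python3 - <<'E'
from h import *
p,d=bot.read_camera("side");cv2.imwrite("pics/side2.png",p);p,d=bot.read_camera("top");cv2.imwrite("pics/top2.png",p);go([.565,.0305,.103],-38.9)
E
```

```text
t: 2.82
eef_pos: [0.5452, -0.0125, 0.1721]
tool_rot: [-0.0, 0.943, -0.333, 0.001]
contact_force: [-0.6, 0.2, 0.6]
gripper_width: 1.001
t 2.925 pos [ 0.5452 -0.0125  0.1721] toolx -38.86 tilt [ 0.002 -0.    -1.   ] shift cm [-1.17 -4.58  6.92] wz 0.0008 [ 0.1 -0.6 -0.1]
```

View pics/side2.png

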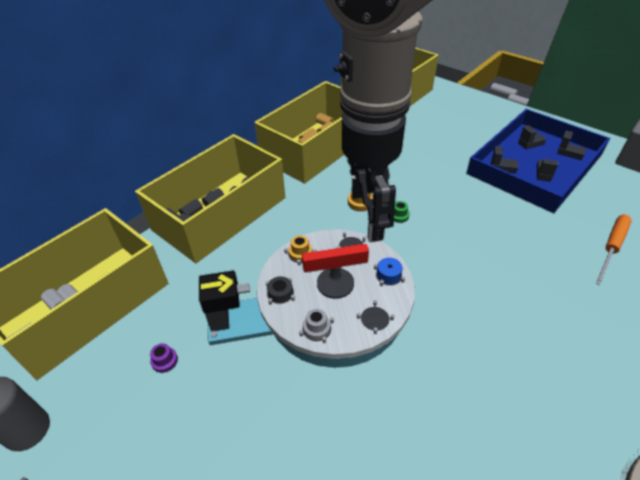

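The gripper hangs at about (380,215), still short of the handle because the earlier rows were rate-limited. I'll move sideways first, then down.

```bash
python3 -m creep '[[[-0.6,-2.3,0,0,0,0,1],[-1.2,-4.6,0,0,0,0,1],[-1.2,-4.6,0,0,0,0,1],[-1.2,-4.6,0,0,0,0,1],[-1.2,-4.6,0,0,0,0,1]]]'; python3 - <<'E'
from h import *
p,d=bot.read_camera("side");cv2.imwrite("pics/side3.png",p);go([.565,.0305,.103],-38.9)
E
```

```text
t: 3.55
eef_pos: [0.5639, 0.0296, 0.1714]
tool_rot: [0.0, 0.943, -0.333, 0.0]
contact_force: [-1.0, -0.2, -1.0]
gripper_width: 0.996
t 3.6 pos [0.5639 0.0298 0.1713] toolx -38.93 tilt [-0.    -0.001 -1.   ] shift cm [ 0.04 -0.13  6.83] wz -0.0005 [-0.1  0.3  0.5]
```

View pics/side3.png

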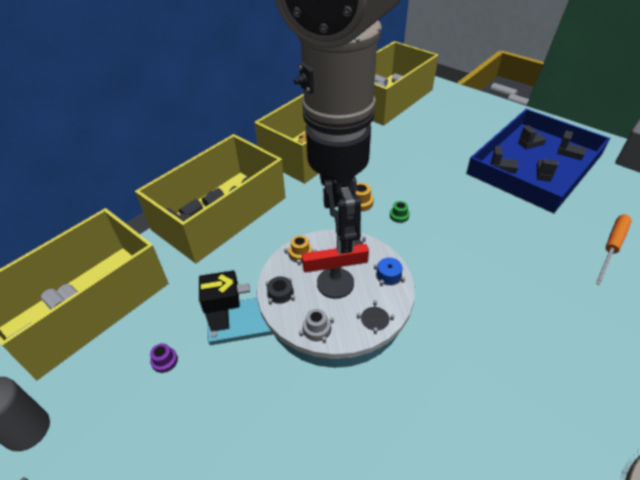

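The fingers are over the middle of the bar. Now I'll go down and close gently.

```bash
python3 -m creep '[[[0,-0.1,2,0,0,0,1],[0,-0.1,4,0,0,0,1],[0,-0.1,5.5,0,0,0,1],[0,-0.1,6.8,0,0,0,1],[0,-0.1,6.8,0,0,0,1],[0,-0.1,6.8,0,0,0,0.6],[0,-0.1,6.8,0,0,0,0.3],[0,-0.1,6.8,0,0,0,0],[0,-0.1,6.8,0,0,0,0],[0,-0.1,6.8,0,0,0,0]]]' 50; python3 - <<'E'
from h import *
p,d=bot.read_camera("side");cv2.imwrite("pics/side4.png",p);go([.565,.0305,.103],-38.9);print(bot.get_obs()["gripper_width"])
E
```

```text
t: 4.85
eef_pos: [0.5664, 0.0306, 0.1039]
tool_rot: [-0.0, 0.943, -0.333, 0.002]
contact_force: [4.8, -3.4, -0.3]
gripper_width: 0.182
t 4.9 pos [0.5665 0.0305 0.104 ] toolx -38.93 tilt [ 0.003 -0.001 -1.   ] shift cm [-0.11  0.09  0.1 ] wz -0.0004 [ 4.6 -2.5 -0.5]
0.1834855316922657
```

View pics/side4.png

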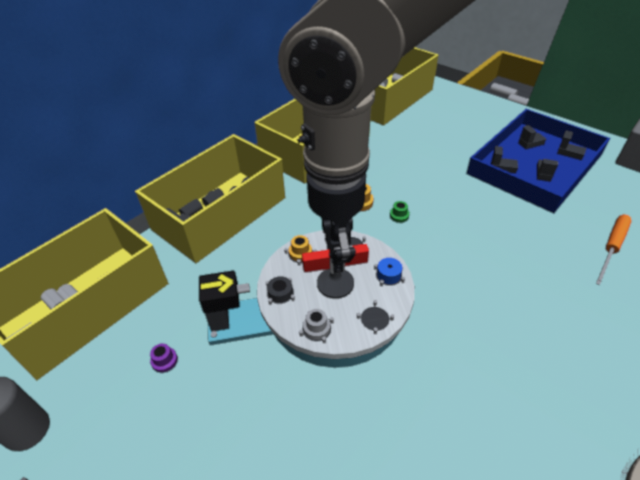

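The bar is gripped at its middle (opening 0.183, about 16 mm). I'll turn anticlockwise, which is negative tool z.

```bash
python3 -m creep '[[[0,0,0,0,0,-0.06,0],[0,0,0,0,0,-0.12,0],[0,0,0,0,0,-0.18,0],[0,0,0,0,0,-0.24,0],[0,0,0,0,0,-0.3,0],[0,0,0,0,0,-0.36,0],[0,0,0,0,0,-0.42,0],[0,0,0,0,0,-0.48,0],[0,0,0,0,0,-0.54,0],[0,0,0,0,0,-0.54,0]]]'; python3 - <<'E'
from h import *
p,d=bot.read_camera("side");cv2.imwrite("pics/side5.png",p);go([.565,.0305,.103],21.1);print(bot.get_obs()["gripper_width"],bot.get_obs()["torque"],bot.get_obs()["q"].round(2))
E
```

```text
t: 6.15
eef_pos: [0.5667, 0.0304, 0.104]
tool_rot: [0.0, 0.998, -0.069, 0.002]
contact_force: [5.1, -3.1, 0.0]
gripper_width: 0.177
t 6.2 pos [0.5667 0.0304 0.1039] toolx -7.99 tilt [ 0.003 -0.001 -1.   ] shift cm [-0.17  0.01  0.09] wz -0.5077 [ 5.6 -3.8 -0.6]
0.1793973858662886 [-0.41706825 -0.57859678  0.03526911] [ 0.22  0.5  -0.49  1.9   0.32  0.81 -0.58]
```

View pics/side5.png

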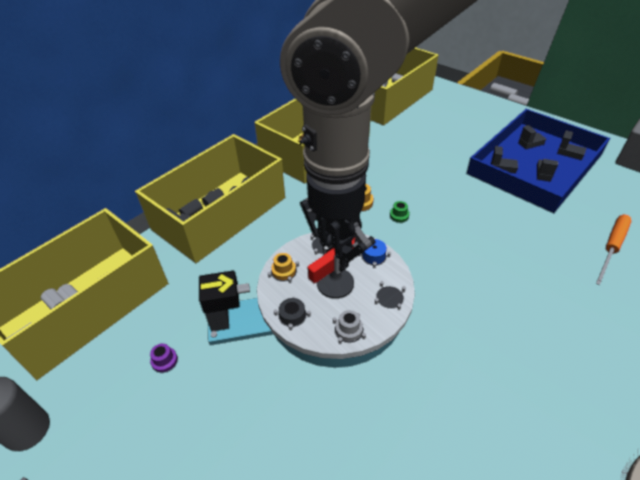

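The brass bushing has moved to (284,265), toward the head, and it turned with the tool. Going on by 0.51 rad.

```bash
python3 -m creep '[[[0,0,0,0,0,-0.06,0],[0,0,0,0,0,-0.12,0],[0,0,0,0,0,-0.18,0],[0,0,0,0,0,-0.24,0],[0,0,0,0,0,-0.3,0],[0,0,0,0,0,-0.36,0],[0,0,0,0,0,-0.42,0],[0,0,0,0,0,-0.47,0],[0,0,0,0,0,-0.51,0],[0,0,0,0,0,-0.51,0]]]'; python3 - <<'E'
from h import *
p,d=bot.read_camera("side");cv2.imwrite("pics/side6.png",p);go([.565,.0305,.103],21.1);print(bot.get_obs()["gripper_width"],bot.get_obs()["torque"])
E
```

```text
t: 7.45
eef_pos: [0.567, 0.0304, 0.104]
tool_rot: [0.001, 0.983, 0.184, 0.002]
contact_force: [6.7, -2.3, -1.7]
gripper_width: 0.18
t 7.5 pos [0.567  0.0304 0.104 ] toolx 21.23 tilt [ 0.004 -0.001 -1.   ] shift cm [-0.18 -0.08  0.1 ] wz 0.0023 [ 6.7 -2.8 -1.5]
0.1789244089305721 [-0.5149288  -0.80883168  0.03193531]
```

View pics/side6.png

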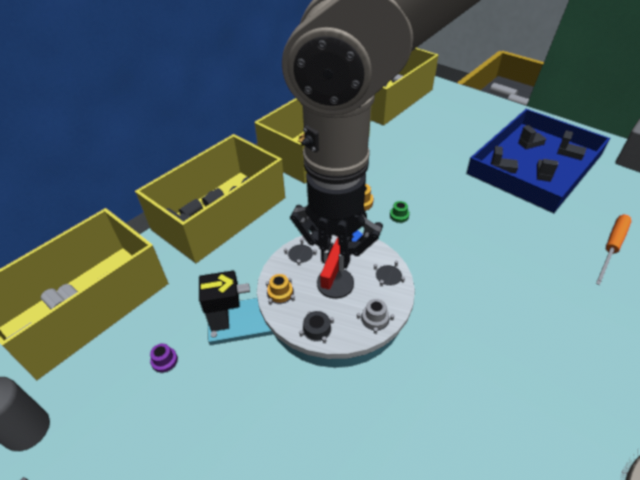

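Brass is now at (279,288), where the head's nest was at the start. Release, then straight up.

```bash
python3 -m creep '[[[0,0,0,0,0,0,0.3],[0,0,0,0,0,0,0.7],[0,0,0,0,0,0,0.8],[0,0,0,0,0,0,0.8],[0,0,-1.5,0,0,0,0.8],[0,0,-4,0,0,0,0.8],[0,0,-8,0,0,0,0.8],[0,0,-12,0,0,0,0.8],[0,0,-14,0,0,0,0.8],[0,0,-14,0,0,0,0.8]]]'; python3 -m creep '[[[0,3,0,0,0,0,0.8],[0,8,0,0,0,0,0.8],[0,13,0,0,0,0,0.8],[0,18,0,0,0,0,0.8],[0,22,0,0,0,0,0.8],[0,22,0,0,0,0,0.8],[0,22,0,0,0,0,0.8]]]';python3 - <<'E'
from h import *
p,d=bot.read_camera("side");cv2.imwrite("pics/side7.png",p);p,d,m=handle("top");cv2.imwrite("pics/top7.png",p)
m[:220]=0;m[310:]=0;m[:,:270]=0;m[:,370:]=0
v,u=np.nonzero(m);print(len(u))
if len(u): print(cv2.minAreaRect((ray("top",np.c_[u,v],.136)[:,:2]*1000).astype(np.float32)))
b=[(x["p"],x["xy"],ray("top",[x["xy"]],.085)[0,:2].round(4)) for x in bot.find_in("top","bushing")];print(*b,sep="\n")
go([.565,.0305,.103],21.1);print(bot.get_obs()["gripper_width"])
E
```

```text
t: 8.75
eef_pos: [0.5659, 0.0321, 0.2458]
tool_rot: [0.0, 0.983, 0.185, 0.002]
contact_force: [-0.5, 0.8, -0.5]
gripper_width: 0.801
t: 9.62
eef_pos: [0.6441, -0.1723, 0.2422]
tool_rot: [-0.001, 0.983, 0.185, -0.001]
contact_force: [-0.8, 0.2, -0.0]
gripper_width: 0.798
636
((565.0652465820312, 30.777711868286133), (16.208337783813477, 95.02033233642578), 21.250829696655273)
(0.93, [464.2, 244.9], array([ 0.5947, -0.1985]))
(0.91, [456.5, 194.8], array([ 0.6765, -0.1887]))
(0.7, [283.5, 231.0], array([0.6162, 0.0917]))
(0.55, [184.9, 193.3], array([0.6773, 0.2523]))
t 9.775 pos [ 0.6445 -0.1715  0.2432] toolx 21.45 tilt [-0.     0.001 -1.   ] shift cm [-1.000e-02 -2.170e+01  1.404e+01] wz 0.0061 [ 0.4 -0.6  0.8]
0.8007902937500057
```

```bash
python3 -c "
import cv2,numpy as np
a=cv2.imread('pics/side7.png');b=cv2.imread('pics/top7.png')
cv2.imwrite('pics/b7.png',np.hstack([cv2.resize(a,(400,300)),cv2.resize(b,(400,300))]))"
```

```text
(no output)
```

View pics/top7.png

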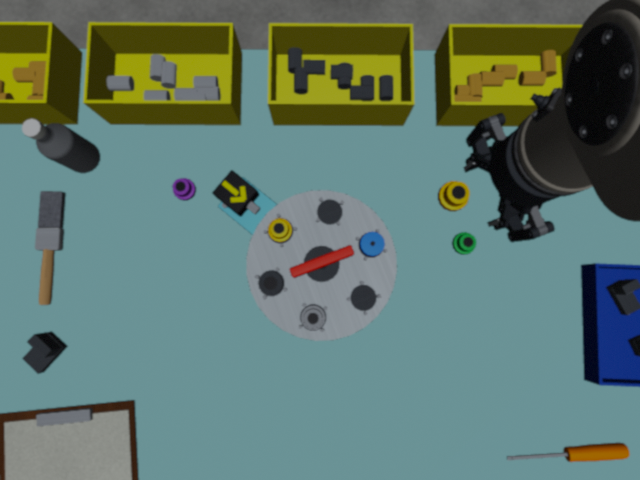

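View pics/side7.png

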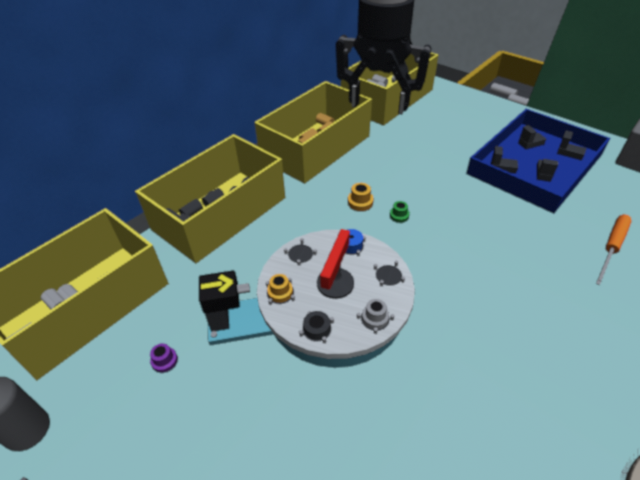

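The top view shows brass at (280,230), in line with the arrow and upright. The bar turned 60.1° and the arm is clear.

```bash
python3 -c "
from station import bot
print(bot.hand_in())"
```

```text
the job is handed in; nothing more can be done
None
```

The brass bushing now stands in its nest in front of the measuring head, and I handed the job in at about 9.8 s. I pinched the red handle, turned the dial one click anticlockwise, let go and moved the arm clear.

- **Dial:** in the top camera the bar went from 51.1° to 111.25°, a turn of 60.1°. I took no separate reading of its speed, but it looked settled in the detent.
- **Bushing:** both cameras show it upright in its nest. In the top view it is at pixel (280,230), where the head's nest was at the start.
- **Robot:** the gripper is about 0.2 m from the dial with near-zero contact force, touching nothing.

Two readings disagreed along the way:

- **Side-camera handle mask:** the network's mask gave a handle position several centimetres off. I ignored it, because the dial rim and bar projected from the top camera matched the side picture.
- **First approach move:** it stopped short because of the rate limit, and I corrected it before the grasp.

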